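# Find and mark the balance point of a bell striker

## Robot

A 6-joint arm with a two-finger parallel gripper is mounted at the origin on the work surface. World frame = base frame: x ahead of the robot, y to its left, z up, the work surface at z = 0. Lengths are in mm, angles in rad, forces in N, time in s.
With the tool pointing down it reaches from about 350 to 775 mm from the base axis. Payload 7.3 kg.
Tool frame: the origin (TCP) lies midway between the tips of the shut fingers; the grasp point (between the pads) lies 19 mm behind it (bot.tcp_to_grasp is the distance from the TCP to the grasp point, in mm); z points along the fingers, y is the line along which they close (so a half turn about z gives the same grasp; the last joint's range is limited). The gripper opens to 92 mm and grips with 3 to 60 N. Pads are 19 mm wide; open, the fingers measure 130 mm over their backs; the gripper's body (75 mm by 190 mm) begins 47 mm behind the grasp point.
Start: joints at [0.989, 0.342, 1.524, -0, 1.275, -0.146], TCP at [221.61, 475.956, 226.741] pointing down, gripper open.
Joint ranges: [-2.53, 2.53], [-0.77, 2.02], [0.04, 2.7], [-1, 4.14], [0.28, 2.66], [-3.11, 3.11]. Speed limits (rad/s): [2.57, 2.57, 3.14, 3.14, 3.14, 3.14].

## Interface

Orientations are given as a rotation vector (axis times angle).
In Python, from station import bot gives the robot as it stands. The module is installed in compiled form; this text tells all that it offers.
- The arm moves only by the tool send_rows, never from a script. Its argument "commands" is text: rows parted by semicolons, each of 7 numbers parted by spaces: the opening, from 0 (shut) to 1 (fully open), then the shift along the tool's x, y, z each as a share of 100 mm, from -1 to 1, then the turn, a rotation vector about the tool's x, y, z each as a share of 60 degrees, from -1 to 1. In form: gripper x y z ax ay az; .... A call has 1 to 20 rows; each row is the pose to reach, as a shift and turn from the pose commanded when the call began, along the tool's axes at that moment; what a row does not reach only later rows make up. A row lasts 1/10 s, in which the tool goes at most 50 mm and 8.59 degrees, less where a joint would pass 70% of its speed; a pose out of reach is approached as far as the arm can. A call with a number of a shift or a turn outside -1 to 1 is refused whole. A call with a gripper value outside its range is refused whole. The fingers move at their own pace and stop on an object; "squeeze" is the grip in N (left out, the last holds). Time passes only in rows, so rows that repeat a pose let the fingers close. It gives the time, the measured TCP pose, the force, the opening and the grip force at its end, in the units of the state.
- bot.state(): the state, without advancing time (a new reading comes with each control period).
- bot.camera(name): name is "side" or "top"; returns (picture, depth): 480x640x3 uint8, red, green, blue; 480x640 float32, mm along the optical axis (not along the pixel's ray), 0 where there is no reading.
- bot.camera_model(name): a dict with "mtx" (3x3 intrinsics, pixels), "view" (4x4, takes a point from world to camera coordinates). Camera axes: x right, y up, looking along -z (the intrinsics and any distortion apply to the point x, -y, -z); pixel columns grow to the right and rows downward; lengths in mm; the calibration is good to about 2 mm. A picture is of the moment at which its call begins. camera_model takes no time and is no camera call.
- bot.close_job(): hands the job in; it is judged then, once.
Trained networks look in the newest picture that a camera, given by its name, has taken for a name from the list of things; names that differ only in an ending like _2 or _b are one class to them, and where a whole thing is asked for, a point or a joint stands for the part that bears it (a point fixed in the world has none). Each returns a list of dicts, best first, with "p" (0 to 1); they miss things now and then, are a little off and sometimes report something else, mostly with a low value. They report only what shows in the picture. A call takes as long as a camera call. They do not tell look-alikes from the thing itself.
- bot.search_frame(camera, label): "xyz" ([x, y, z] in mm, in world coordinates, good to about 4 mm: the middle of the surface that is visible of it).
- bot.trace(camera, label): "pixels" (480x640 bool, what is visible of it).
- bot.tip_of(camera, label): "xyz" ([x, y, z] in mm, in world coordinates, good to about 4 mm: a listed point, or the origin of a listed thing).
The state is a dict: "clock": time; "joint_pos": joint angles; "joint_vel": joint speeds; "tau": joint torques, N m; "eef_pos": TCP position; "orientation": TCP orientation; "contact_force": force on the tool from outside, world axes, zero at the start; "wrist_torque": the same for the moment, N m; "width": finger opening in mm; "finger_force": force on a finger pad.
Only numpy, scipy, OpenCV 4.12 (cv2) and the standard library are available. Lean on these libraries where they do the work, as an engineer would, in place of code of your own. Each camera call takes 0.05 s, during which the arm holds its last target. There are 200 camera calls.

## Task

The wooden bell striker has to hang level, so find its balance point: slide it along the knife edge, without lifting it off or pressing it hard onto the edge, until it stays level by itself with nothing holding it. Then mark that point by setting the small steel saddle square down over the beam, fully seated and directly above the knife edge, and leave the striker balanced level there and the other tools where they lie.

Things in the scene. Friction and masses are not known exactly. Their poses are not given: they have to be found in the camera images.
- stand: knife-edge stand fixed to the bench: wooden base 110 x 70 x 12 mm, on it a block 34 x 44 mm up to 28 mm height, holding an upright steel blade 30 mm wide whose top is a flat land only 8 mm long (along the beam), 50 mm above the bench. Origin: centre of the base's underside. x along the beam towards the striker's head, y along the blade, z up
- edge (a point): centre of the top of the knife edge, 50 mm above the bench (axes as the stand's). The striker slides on it with dry friction; near balance it rocks slowly for some seconds, leaning to the side that is still too heavy; off balance it tips until an end lies on the bench, about 0.3 rad head down or 0.18 rad tail down
- striker: wooden bell striker lying across the knife edge: straight beam 340 long, 26 wide, 24 mm high, on its +x end a coaxial round head, diameter 52, 70 mm long, reaching 14 mm below the beam. Beam 0.16 kg, head 0.11 to 0.23 kg (not known which): it balances 82 to 122 mm from the origin towards the head. Origin: middle of the beam's underside; x to the head, y across, z out of the top face
- striker_tail (a point): point on the beam's underside at its free end (x = -170 mm in the striker's frame). At first the edge is 20 to 50 mm from the striker's origin on the head's side, so the striker lies tipped by about 0.18 rad, head on the bench, tail up
- striker_shoulder (a point): point on the beam's underside where the head begins (x = +170 mm in the striker's frame)
- saddle: steel saddle square standing on its legs: an upside-down U 30 mm long (x, the way it lies along a beam), 38 mm wide outside (y), 32 mm wide inside, 22 mm high; walls 3 mm, top plate 4 mm, 55 g. Origin: on the bench level between the feet of the legs, in the middle; z up
- saddle_mid (a point): centre of the underside of the saddle's top plate, 18 mm above its feet; it touches the beam's top face when the saddle is fully seated
- offcut: loose wooden block 45 x 32 x 28 mm; it, the tin and the saddle swap places. Origin: centre of the underside
- wax_tin: round aluminium tin, diameter 57 mm, 26 mm high. Origin: centre of the underside
- plane: wooden smoothing plane, 215 (x) x 56 x 90 mm high. Origin: centre of the sole
- chisel: chisel, 245 mm long along x, handle to -x, 28 mm high. Origin: on the bench below its middle
- iron_weight: dumb-bell shaped iron weight lying along x, 164 mm long, 68 mm diameter. Origin: on the bench below its middle
- marking_gauge: marking gauge: stem 210 mm along x, fence 62 mm wide, 72 mm high over its screw. Origin: on the bench below the stem's middle
Mind the look-alikes: they are no part of the job. Leave any pink look-alike of the stand alone.

How it is judged:
By the outcome, as a careful person would: the job done as asked, in the order asked, and still so for the second after the job is handed in, with the robot touching nothing.
It also fails if it takes over 72 s, if anything falls off the work surface, if the arm or the gripper's body presses on something with over 40 N, if the wrist force passes 120 N, or if a joint passes its speed limit or range.

## Working session

There is one attempt and no reset: what is moved stays moved. The work goes in short steps, Python scripts to look and compute and a tool call to move; the robot and the scene stay as the last step left them, time stands still between calls to the robot, and variables do not carry over. Pictures are saved under pics/ and viewed, at most 10 in all, crops included, and the job is handed in when it is done.

Besides the shell and the picture viewer there is one more tool, called by a JSON object that holds its "method" and its "body". send_rows: Moves the arm, as the interface text tells. Shift numbers are shares of 100 mm and turn numbers shares of 60 degrees, none past 1 either way. Its arguments: {"type":"object","properties":{"commands":{"type":"string"},"squeeze":{"type":"number"}},"required":["commands"]}

```bash
mkdir -p pics; cat > h.py <<'E'
import numpy as np, cv2
from station import bot
def snap(n,f=None):
    p,d=bot.camera(n)
    if f: cv2.imwrite('pics/'+f,cv2.cvtColor(p,cv2.COLOR_RGB2BGR))
    return p,d
def cloud(n,d):
    m=bot.camera_model(n);K=np.array(m['mtx']);V=np.linalg.inv(np.array(m['view']))
    v,u=np.mgrid[0:480,0:640]
    c=np.stack([(u-K[0,2])/K[0,0]*d,-(v-K[1,2])/K[1,1]*d,-d,np.ones_like(d)],-1)
    w=(c@V.T)[...,:3]; w[d<=0]=np.nan
    return w
def proj(n,P):
    m=bot.camera_model(n);K=np.array(m['mtx']);V=np.array(m['view'])
    c=np.append(P,1)@V.T
    return K[0,0]*c[0]/-c[2]+K[0,2], -K[1,1]*c[1]/-c[2]+K[1,2]
E
python3 - <<'E'
from h import *
np.set_printoptions(precision=1,suppress=True)
for c in('side','top'):
    snap(c,c+'0.png'); V=np.linalg.inv(np.array(bot.camera_model(c)['view'])); print(c,V, bot.camera_model(c).keys())
    for l in('edge','striker_tail','striker_shoulder','striker','saddle','saddle_mid','stand','offcut','wax_tin'):
        print(l,[(np.round(r['xyz'],1).tolist(),round(r['p'],2)) for r in bot.tip_of(c,l)[:3]])
print(bot.state())
E
```

```text
side [[ -1.    0.1  -0.1 464.4]
 [ -0.1  -0.6   0.8 769.8]
 [  0.    0.8   0.6 628.2]
 [  0.    0.    0.    1. ]] dict_keys(['mtx', 'view'])
edge [([733.0, -52.4, 50.0], 0.86), ([529.4, -12.5, 51.0], 0.73)]
striker_tail [([525.2, -44.6, 61.1], 0.7), ([497.3, -210.6, 84.5], 0.67)]
striker_shoulder [([555.6, 120.0, 25.8], 0.56)]
striker [([528.1, -41.8, 57.7], 0.9)]
saddle [([479.3, 384.8, -5.3], 0.85), ([750.6, -208.4, 0.1], 0.69)]
saddle_mid [([481.2, 387.4, 20.6], 0.89)]
stand [([731.7, -49.0, 1.2], 0.67), ([533.6, -6.5, -3.0], 0.64)]
offcut [([700.8, 63.1, 1.7], 0.87)]
wax_tin [([435.6, -381.6, -2.2], 0.73), ([372.7, 133.7, -1.5], 0.62), ([702.0, 65.3, 0.2], 0.26)]
top [[   0.     1.    -0.1  404.5]
 [  -1.     0.    -0.    -8.9]
 [  -0.     0.1    1.  1318.7]
 [   0.     0.     0.     1. ]] dict_keys(['mtx', 'view'])
edge [([527.6, -8.0, 51.1], 0.91), ([730.9, -53.3, 50.9], 0.63), ([314.3, -219.0, -3.9], 0.17)]
striker_tail [([499.8, -206.5, 88.6], 0.67)]
striker_shoulder [([554.7, 117.0, 30.1], 0.97), ([315.6, -222.9, -3.4], 0.19), ([430.4, -378.8, 3.8], 0.18)]
striker [([527.4, -47.0, 56.3], 0.59)]
saddle [([475.9, 388.4, 0.4], 0.64), ([480.9, 382.2, 19.4], 0.25)]
saddle_mid [([478.6, 386.3, 17.9], 0.75)]
stand [([733.3, -51.4, -0.3], 0.95), ([529.4, -6.7, 1.5], 0.82)]
offcut [([697.7, 63.6, -0.1], 0.78)]
wax_tin [([430.7, -383.5, 2.0], 0.76), ([480.8, 384.4, 16.8], 0.4)]
{'clock': 1.0, 'joint_pos': array([ 1. ,  0.3,  1.5, -0. ,  1.3, -0.1]), 'joint_vel': array([-0., -0., -0., -0., -0.,  0.]), 'tau': array([  0. , -43.1, -24.4,   0.1,   0. ,   0. ]), 'eef_pos': array([221.6, 476. , 226.8]), 'orientation': array([0.7, 3.1, 0. ]), 'contact_force': array([ 0.4, -0.4, -0.5]), 'wrist_torque': array([ 0., -0.,  0.]), 'finger_force': 0.0, 'width': 91.65732874300116}
```

View pics/side0.png

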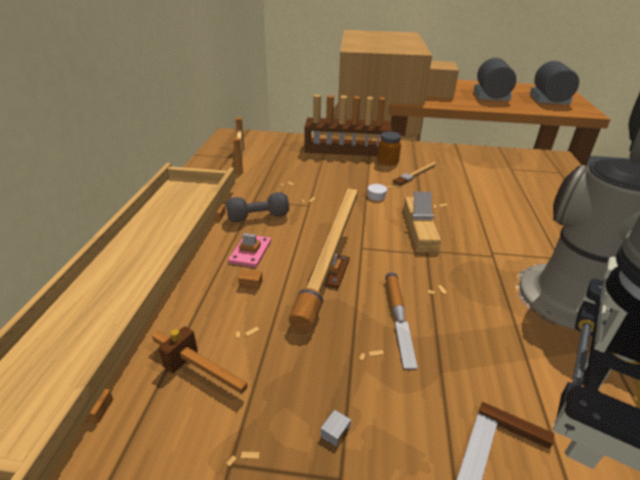

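View pics/top0.png

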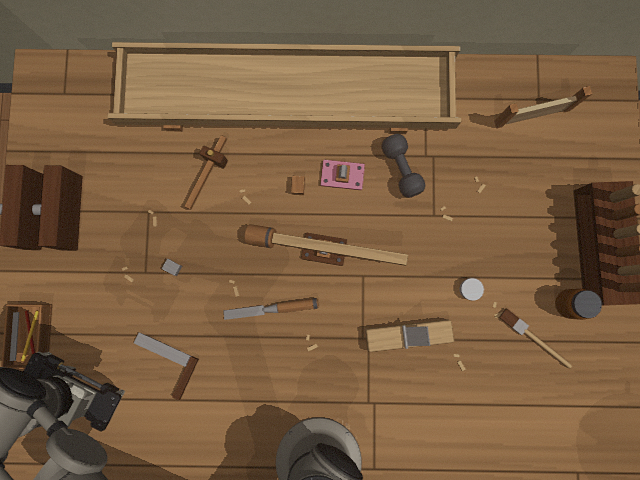

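The top view shows the striker running from its head at (258,235) to its tail at (407,260), across the dark stand at (325,250). The pink look-alike stand is at (343,174) and the saddle at (171,267). Next I'll measure the axis, edge and saddle more precisely.

```bash
cat >> h.py <<'E'
def pts(n,l,k=0):
    d=snap(n)[1]; r=bot.trace(n,l)
    P=cloud(n,d)[r[k]['pixels']]; return P[~np.isnan(P).any(1)]
E
python3 - <<'E'
from h import *
np.set_printoptions(precision=3,suppress=True)
for c in('top','side'):
    P=pts(c,'striker'); 
    xy=P[:,:2]; m=np.median(xy,0)
    u=np.linalg.svd(xy-xy.mean(0),full_matrices=False)[2][0]; u*=np.sign(u[1])
    s=(xy-[528,-9])@u
    b=(s<100)&(P[:,2]>40); # beam only
    xb=xy[b]; 
    for it in range(2):
        mb=xb.mean(0); u=np.linalg.svd(xb-mb,full_matrices=False)[2][0]; u*=np.sign(u[1])
        n=np.array([-u[1],u[0]])
        k=abs((xb-mb)@n)<14; xb=xb[k]
    s=(xy-[528,-9])@u
    z=np.polyfit(s[b],P[b,2],1)
    print(c,'axis',u,'yaw',np.degrees(np.arctan2(u[1],u[0])),'mean',mb,'s range',np.percentile(s,[0.3,99.7]),'lat of beam',((mb-[528,-9])@n),'zfit',z)
    P=pts(c,'saddle'); P=P[P[:,2]>3]; T=P[P[:,2]>18]
    print(c,'saddle',len(P),len(T),P[:,2].max(),T.mean(0),cv2.minAreaRect(T[:,:2].astype(np.float32)))
    for k in (0,1):
        P=pts(c,'stand',k); B=P[(P[:,2]<22)&(P[:,2]>6)]; print('stand',B.mean(0),cv2.minAreaRect(B[:,:2].astype(np.float32)))
    for l in('edge','saddle_mid'): print(l,[r['xyz'] for r in bot.tip_of(c,l)[:2]])
p=snap('top')[0]; cv2.imwrite('pics/sad.png',cv2.resize(cv2.cvtColor(p[240:295,140:340],cv2.COLOR_RGB2BGR),None,fx=4,fy=4,interpolation=2))
from scipy.spatial.transform import Rotation as R
print(R.from_rotvec(bot.state()['orientation']).as_matrix())
E
```

```text
top axis [0.17  0.986] yaw 80.23434868676225 mean [523.078 -61.315] s range [-194.518  204.488] lat of beam -4.022554783443699 zfit [-0.185 75.041]
top saddle 177 155 29.247654834578498 [479.528 385.879  22.19 ] ((479.26092529296875, 385.5745849609375), (38.20998001098633, 28.484111785888672), 64.1050033569336)
stand [728.204 -51.024  12.14 ] ((730.4248046875, -51.33625030517578), (109.4146728515625, 72.21794128417969), 84.38286590576172)
stand [727.533 -50.124  12.331] ((729.7288818359375, -50.929561614990234), (109.73631286621094, 70.61922454833984), 84.1756820678711)
edge [[733.9, -53.2, 51.3], [530.9, -4.8, 50.5]]
saddle_mid [[479.7, 384.2, 18.0]]
side axis [0.17  0.985] yaw 80.21801256980308 mean [523.911 -42.154] s range [-198.822  206.454] lat of beam -1.6035822062666651 zfit [-0.188 75.548]
side saddle 603 491 26.852396719313447 [479.04  387.135  23.346] ((478.86444091796875, 385.5416564941406), (39.34785079956055, 30.55523681640625), 62.93124771118164)
stand [724.513 -33.3    13.508] ((729.0245971679688, -52.18198013305664), (113.8863525390625, 70.74325561523438), 85.26039123535156)
stand [724.482 -33.676  13.582] ((728.8717041015625, -52.37013626098633), (116.11245727539062, 70.60465240478516), 84.22531127929688)
edge [[529.4, -12.0, 48.5], [730.3, -51.1, 47.8]]
saddle_mid [[479.3, 386.1, 17.5]]
[[-0.907  0.422  0.   ]
 [ 0.422  0.907  0.   ]
 [-0.     0.    -1.   ]]
```

View pics/sad.png

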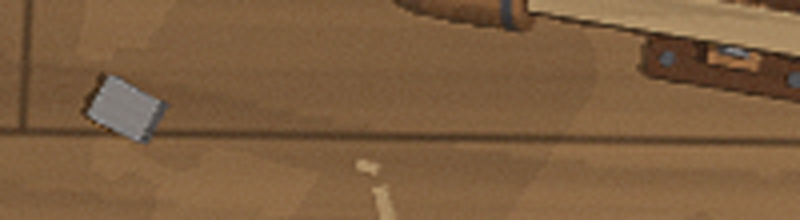

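The crop shows the saddle square with its long side about 64° from world x. The tool is already nearly aligned with it. Now I'll measure the true stand's base.

```bash
python3 - <<'E'
from h import *
np.set_printoptions(precision=3,suppress=True)
A=[]
for c in('top','side'):
    W=cloud(c,snap(c)[1]).reshape(-1,3); W=W[~np.isnan(W).any(1)]
    q=W[:,:2]-[528,-9]
    B=W[(np.hypot(*q.T)<75)&(W[:,2]>9)&(W[:,2]<15)]
    print(c,len(B),cv2.minAreaRect(B[:,:2].astype(np.float32)))
    u=np.array([.17,.9854]);n=np.array([-u[1],u[0]])
    # beam lateral profile from top-face points
    s=q@u;l=q@n
    k=(abs(l)<30)&(s>-180)&(s<80)&(abs(W[:,2]-(75.2-.186*s))<5)
    print('beam edges',np.percentile(l[k],[1,50,99]),np.polyfit(s[k],l[k],1),'zfit',np.polyfit(s[k],W[k,2],1))
    k=(abs(l)<35)&(abs(s)<230)&(W[:,2]>17); print('s ends',s[k].min(),s[k].max(), np.percentile(s[k],[.5,99.5]))
E
```

```text
top 418 ((532.0570678710938, -5.610084533691406), (109.43215942382812, 70.0056381225586), 81.0510025024414)
beam edges [-17.712  -4.627   8.05 ] [ 0.003 -4.556] zfit [-0.187 75.459]
s ends -200.3491672127048 207.53116187768416 [-195.408  205.341]
side 314 ((531.2971801757812, -6.653087615966797), (112.0026626586914, 69.5838851928711), 81.21633911132812)
beam edges [-16.81   -3.196   8.868] [ 0.002 -3.309] zfit [-0.188 76.913]
s ends -200.21652190194732 207.37794799975904 [-194.539  206.181]
```

```bash
cat >> h.py <<'E'
from scipy.spatial.transform import Rotation as R, Slerp
E0=np.array([531.7,-6.1,50.]); U=np.array([.1693,.9856,0]); L=np.array([.9856,-.1693,0]); Z=np.array([0,0,1.])
def beampose(d,h,th):
    "TCP pose: grasp point at distance d along beam from edge (head +), h above underside, th>0 head down"
    a=U*np.cos(th)-Z*np.sin(th); n=np.cross(L,a)*-1
    if n[2]<0:n=-n
    Rm=np.stack([a,L,-n],1); g=E0+d*a+h*n
    return g+19*n*-1, R.from_matrix(Rm)
def cur():
    s=bot.state(); return np.array(s['eef_pos']),R.from_rotvec(s['orientation'])
def plan(p0,r0,p1,r1,n=1):
    sl=Slerp([0,1],R.concatenate([r0,r1])); p,r=p0,r0
    for i in range(1,n+1):
        q=p0+(p1-p0)*i/n; t=sl(i/n)
        s=np.round(r.inv().apply(q-p)/100,3); w=np.round((r.inv()*t).as_rotvec()/np.radians(60),3)
        print('  ',*s,*w, ' |mm',round(np.linalg.norm(s)*100),'deg',round(np.linalg.norm(w)*60))
        p=p+r.apply(s*100); r=r*R.from_rotvec(w*np.radians(60))
    return p,r
E
python3 - <<'E'
from h import *
p,r=cur()
g,rg=beampose(-65,13,.186); up=g+[0,0,90]; print(up,g)
x=plan(p,r,up,rg,6); plan(*x,g,rg)
E
```

```text
[520.69745642 -70.15261049 146.1234868 ] [520.69745642 -70.15261049  56.1234868 ]
   -0.836 -0.615 0.134 0.019 -0.025 0.207  |mm 105 deg 13
   -0.945 -0.418 0.168 0.02 -0.026 0.207  |mm 105 deg 13
   -1.006 -0.201 0.201 0.019 -0.025 0.207  |mm 105 deg 13
   -1.021 0.023 0.23 0.019 -0.025 0.207  |mm 105 deg 13
   -0.985 0.246 0.253 0.02 -0.025 0.207  |mm 105 deg 13
   -0.901 0.458 0.271 0.019 -0.026 0.207  |mm 105 deg 13
   0.166 -0.0 0.884 -0.0 0.0 0.0  |mm 90 deg 0
```

{"method": "send_rows", "body": {"commands": "1 -0.836 -0.615 0.134 0.019 -0.025 0.207;1 -0.836 -0.615 0.134 0.019 -0.025 0.207;1 -0.836 -0.615 0.134 0.019 -0.025 0.207"}}

```text
clock: 2.45
eef_pos: [272.6, 381.3, 212.6]
orientation: [1.007, 2.953, -0.044]
contact_force: [0.1, 1.3, 0.5]
width: 92.3
finger_force: 0.0
```

{"method": "send_rows", "body": {"commands": "1 -0.945 -0.418 0.168 0.02 -0.026 0.207;1 -0.945 -0.418 0.168 0.02 -0.026 0.207;1 -0.945 -0.418 0.168 0.02 -0.026 0.207"}}

```text
clock: 2.75
eef_pos: [322.7, 290.7, 199.4]
orientation: [1.312, 2.806, -0.082]
contact_force: [-0.2, -0.1, -1.0]
width: 91.8
finger_force: 0.0
```

{"method": "send_rows", "body": {"commands": "1 -1 -0.201 0.201 0.019 -0.025 0.207;1 -1 -0.201 0.201 0.019 -0.025 0.207;1 -1 -0.201 0.201 0.019 -0.025 0.207"}}

```text
clock: 3.05
eef_pos: [372.5, 200.6, 186.1]
orientation: [1.597, 2.628, -0.117]
contact_force: [0.7, 0.0, -0.2]
width: 91.9
finger_force: 0.0
```

{"method": "send_rows", "body": {"commands": "1 -1 0.023 0.23 0.019 -0.025 0.207;1 -1 0.023 0.23 0.019 -0.025 0.207;1 -1 0.023 0.23 0.019 -0.025 0.207"}}

```text
clock: 3.35
eef_pos: [421.7, 111.6, 172.4]
orientation: [1.859, 2.423, -0.151]
contact_force: [-0.4, -0.2, 0.2]
width: 91.8
finger_force: 0.0
```

{"method": "send_rows", "body": {"commands": "1 -0.985 0.246 0.253 0.02 -0.025 0.207;1 -0.985 0.246 0.253 0.02 -0.025 0.207;1 -0.985 0.246 0.253 0.02 -0.025 0.207"}}

```text
clock: 3.65
eef_pos: [471.6, 20.9, 159.0]
orientation: [2.096, 2.193, -0.184]
contact_force: [-1.0, 0.9, -0.1]
width: 91.6
finger_force: 0.0
```

{"method": "send_rows", "body": {"commands": "1 -0.9 0.458 0.271 0.019 -0.026 0.207;1 -0.9 0.458 0.271 0.019 -0.026 0.207;1 -0.9 0.458 0.271 0.019 -0.026 0.207;1 -0.9 0.458 0.271 0.019 -0.026 0.207"}}

```text
clock: 4.05
eef_pos: [519.6, -67.1, 145.5]
orientation: [2.305, 1.944, -0.215]
contact_force: [-0.8, 0.5, 0.8]
width: 91.8
finger_force: 0.0
```

```bash
python3 - <<'E'
from h import *
s=bot.state(); print(s['clock'],s['eef_pos'],s['contact_force'],s['wrist_torque'],s['width'])
p,r=cur(); g,rg=beampose(-65,13,.186); x=plan(p,r,g+[0,0,40],rg); plan(*x,g,rg)
E
```

```text
4.05 [519.56688006 -67.05304095 145.48379274] [-0.82988952  0.51975631  0.82450941] [ 0.09405264  0.08003395 -0.02980157] 91.80784567489147
   0.063 0.017 0.49 -0.001 -0.001 0.001  |mm 49 deg 0
   0.074 -0.0 0.393 0.0 0.0 -0.0  |mm 40 deg 0
```

{"method": "send_rows", "body": {"commands": "1 0.14 0.017 0.88 0 0 0;1 0.14 0.017 0.88 0 0 0;1 0.14 0.017 0.88 0 0 0;0.4 0.14 0.017 0.88 0 0 0;0.4 0.14 0.017 0.88 0 0 0;0.15 0.14 0.017 0.88 0 0 0;0.15 0.14 0.017 0.88 0 0 0;0.15 0.14 0.017 0.88 0 0 0;0.15 0.14 0.017 0.88 0 0 0;0.15 0.14 0.017 0.88 0 0 0", "squeeze": 7}}

```text
clock: 5.05
eef_pos: [520.7, -70.6, 57.0]
orientation: [2.304, 1.943, -0.215]
contact_force: [-0.2, -0.3, 0.7]
width: 40.2
finger_force: 0.0
```

```bash
python3 - <<'E'
from h import *
s=bot.state(); print(s['clock'],s['eef_pos'],s['contact_force'],s['wrist_torque'],s['width'],s['finger_force'])
snap('side','g1.png')
E
```

```text
5.05 [520.66133857 -70.58791092  56.98523998] [-0.20078162 -0.32765953  0.6818148 ] [ 0.01277107  0.06240636 -0.02212011] 40.191613766100474 0.0
```

View pics/g1.png

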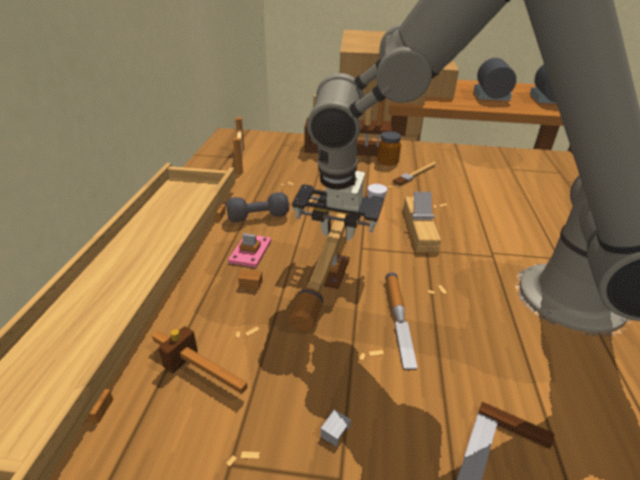

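The fingers straddle the beam on the tail side, with the gripper at about (340,205), and have not touched it yet. I'll close, then slide along the beam axis.

{"method": "send_rows", "body": {"commands": "0.15 0 0 0 0 0 0;0.15 0 0 0 0 0 0;0.15 0 0 0 0 0 0;0.15 0 0 0 0 0 0", "squeeze": 7}}

```text
clock: 5.5
eef_pos: [520.7, -70.6, 56.8]
orientation: [2.304, 1.943, -0.215]
contact_force: [1.5, -0.4, -1.4]
width: 25.9
finger_force: 7.0
```

{"method": "send_rows", "body": {"commands": "0.15 -0.02 0 0 0 0 0;0.15 -0.06 0 0 0 0 0;0.15 -0.11 0 0 0 0 0;0.15 -0.16 0 0 0 0 0;0.15 -0.21 0 0 0 0 0;0.15 -0.26 0 0 0 0 0;0.15 -0.31 0 0 0 0 0;0.15 -0.36 0 0 0 0 0;0.15 -0.41 0 0 0 0 0;0.15 -0.46 0 0 0 0 0;0.15 -0.51 0 0 0 0 0;0.15 -0.56 0 0 0 0 0;0.15 -0.6 0 0 0 0 0;0.15 -0.63 0 0 0 0 0;0.15 -0.65 0 0 0 0 0;0.15 -0.65 0 0 0 0 0"}}

```text
clock: 7.1
eef_pos: [509.8, -133.9, 68.9]
orientation: [2.304, 1.943, -0.216]
contact_force: [-0.7, -0.8, -0.8]
width: 26.2
finger_force: 7.0
```

```bash
cat >> h.py <<'E'
def beam(verbose=True):
    "tail/head extents, tilt from both cams"
    out=[]
    for c in('top','side'):
        W=cloud(c,snap(c)[1]).reshape(-1,3); W=W[~np.isnan(W).any(1)]
        q=W-E0; s=q@U; l=q@L
        k=(abs(l)<30)&(abs(s)<340)&(W[:,2]>17)&(W[:,2]<140)
        # top-face points: beam, away from gripper; robust fit
        b=(abs(l)<11)&(s>-300)&(s<60)&(W[:,2]>30)&(W[:,2]<150)
        sb,zb=s[b],W[b,2]; best=(0,)
        rng=np.random.default_rng(0)
        for _ in range(400):
            i,j=rng.integers(len(sb),size=2)
            if abs(sb[i]-sb[j])<60: continue
            m=(zb[j]-zb[i])/(sb[j]-sb[i]); c0=zb[i]-m*sb[i]
            if abs(m)>.4 or abs(c0-74)>9: continue
            n=(abs(zb-m*sb-c0)<2).sum()
            if n>best[0]: best=(n,m,c0)
        n,m,c0=best; kk=abs(zb-m*sb-c0)<2.5; f=np.polyfit(sb[kk],zb[kk],1)
        on=(abs(l)<11)&(abs(W[:,2]-np.polyval(f,s))<4)&(s<60); hd=(abs(l)<24)&(s>60)&(s<215)&(W[:,2]>15)&(W[:,2]<110)
        print(c,'tilt %.3f z@edge %.1f n %d tail %.1f head %.1f lat %.1f'%(-f[0],f[1],kk.sum(),np.percentile(s[on],.5),np.percentile(s[hd],99.5) if hd.any() else 0,np.median(l[on])))
E
python3 - <<'E'
from h import *
s=bot.state(); print(s['clock'],s['eef_pos'],s['contact_force'],s['wrist_torque'],s['width'],s['finger_force'])
beam()
p,r=cur(); plan(p,r,*beampose(-130,13,.0)); plan(p,r,*beampose(-130,13,.186))
E
```

```text
7.1 [ 509.77602274 -133.88361457   68.93435858] [-0.68942046 -0.7679846  -0.8493413 ] [-0.14799673  0.08989417  0.00254354] 26.16453598475116 6.993263885378838
top tilt 0.184 z@edge 75.6 n 388 tail -263.1 head 138.4 lat -0.0
side tilt 0.190 z@edge 76.4 n 598 tail -170.1 head 139.3 lat 0.5
   0.042 -0.001 0.246 0.0 0.179 0.001  |mm 25 deg 11
   0.008 -0.001 0.007 0.0 0.001 0.001  |mm 1 deg 0
```

```bash
cat >> h.py <<'E'
def arc(p,r,d0,d1,h,t0,t1,n=4):
    "rows relative to current pose p,r; biased by current error"
    b,rb=beampose(d0,h,t0); off=r.inv().apply(p-b)
    for i in range(1,n+1):
        f=i/n; q,t=beampose(d0+(d1-d0)*f,h,t0+(t1-t0)*f)
        print('  ',*np.round(r.inv().apply(q-b)/100,3),*np.round((rb.inv()*t).as_rotvec()/np.radians(60),3))
E
python3 -c "
from h import *
p,r=cur(); arc(p,r,-130,-130,13,.186,0,6)"
```

```text
0.003 -0.0 0.04 -0.0 0.03 0.0
   0.006 -0.0 0.08 -0.0 0.059 0.0
   0.011 -0.0 0.12 -0.0 0.089 0.0
   0.018 -0.0 0.16 -0.0 0.118 0.0
   0.025 -0.0 0.2 0.0 0.148 0.0
   0.034 -0.0 0.239 -0.0 0.178 0.0
```

{"method": "send_rows", "body": {"commands": "0.15 0.003 0 0.04 0 0.03 0;0.15 0.006 0 0.08 0 0.059 0;0.15 0.011 0 0.12 0 0.089 0;0.15 0.018 0 0.16 0 0.118 0;0.15 0.025 0 0.2 0 0.148 0;0.15 0.034 0 0.239 0 0.178 0;0.15 0.034 0 0.239 0 0.178 0;0.15 0.034 0 0.239 0 0.178 0"}}

```text
clock: 8.0
eef_pos: [509.6, -134.9, 44.8]
orientation: [2.401, 2.025, -0.002]
contact_force: [-0.7, -0.9, -0.3]
width: 25.9
finger_force: 7.0
```

```bash
python3 - <<'E'
from h import *
F=[];T=[]
s=bot.state(); print(s['clock'],s['eef_pos'],s['contact_force'],s['wrist_torque'],s['width'],s['finger_force'])
beam()
for _ in range(6):
    s=bot.state();bot.camera('top');F.append(s['contact_force']);T.append(s['wrist_torque'])
print(np.mean(F,0),np.std(F,0),np.mean(T,0))
E
```

```text
8.0 [ 509.60746594 -134.8756036    44.79963704] [-0.66105522 -0.89833263 -0.3287463 ] [-0.33790733  0.12141225  0.02982146] 25.916911618879443 6.997681260108948
top tilt 0.003 z@edge 74.0 n 396 tail -628.6 head 135.2 lat 0.1
side tilt 0.007 z@edge 76.0 n 501 tail -1161.6 head 137.1 lat 0.2
[-0.65890368 -1.10597264 -0.68112143] [0.34324439 0.33529452 0.5423373 ] [-0.30940666  0.11566188 -0.00166494]
```

{"method": "send_rows", "body": {"commands": "0.5 0 0 0 0 0 0;0.5 0 0 0 0 0 0;0.5 0 0 0 0 0 0"}}

```text
clock: 8.7
eef_pos: [509.7, -134.4, 44.8]
orientation: [-2.402, -2.025, -0.0]
contact_force: [0.0, 0.4, 0.4]
width: 44.2
finger_force: 0.0
```

```bash
python3 - <<'E'
from h import *
for _ in range(4):
    print(bot.state()['clock'],bot.state()['width']); beam()
E
```

```text
8.7 44.16257266787456
top tilt -0.187 z@edge 75.0 n 325 tail -435.4 head 134.1 lat 0.2
side tilt -0.187 z@edge 77.2 n 405 tail -244.3 head 135.0 lat 0.1
8.8 45.17937134631285
top tilt -0.186 z@edge 74.4 n 327 tail -439.9 head 134.5 lat 0.5
side tilt -0.188 z@edge 77.2 n 408 tail -254.2 head 134.9 lat 0.3
8.9 45.78912415506684
top tilt -0.195 z@edge 75.0 n 321 tail -416.9 head 134.5 lat 0.2
side tilt -0.187 z@edge 77.2 n 413 tail -252.7 head 135.2 lat 0.6
9.0 45.75204041132287
top tilt -0.177 z@edge 74.8 n 312 tail -463.0 head 134.2 lat 0.2
side tilt -0.186 z@edge 77.1 n 414 tail -249.1 head 134.7 lat 0.3
```

It tipped tail-down quickly, so it is clearly tail-heavy. I'll regrip at the tilt, bring it back about 12 mm and level it.

```bash
python3 -c "
from h import *
p,r=cur(); plan(p,r,*beampose(-130,13,0)); arc(p,r,-130,-110,13,0,-.187,2)
p,r=beampose(-110,13,-.187); arc(p,r,-110,-98,13,-.187,-.187,1); p,r=beampose(-98,13,-.187);arc(p,r,-98,-98,13,-.187,0,5)"
```

```text
0.003 -0.0 0.008 -0.0 -0.0 0.0  |mm 1 deg 0
   0.111 0.0 0.112 0.0 0.089 -0.0
   0.23 0.0 0.203 0.0 0.179 0.0
   0.12 0.0 0.0 0.0 0.0 0.0
   -0.002 0.0 -0.037 -0.0 -0.036 -0.0
   -0.002 0.0 -0.073 -0.0 -0.071 -0.0
   -0.001 0.0 -0.11 -0.0 -0.107 -0.0
   0.002 0.0 -0.147 -0.0 -0.143 -0.0
   0.006 0.0 -0.183 -0.0 -0.179 -0.0
```

{"method": "send_rows", "body": {"commands": "0.5 0.111 0 0.115 0 0.089 0;0.5 0.233 0 0.21 0 0.179 0;0.5 0.233 0 0.21 0 0.179 0;0.15 0.233 0 0.21 0 0.179 0;0.15 0.233 0 0.21 0 0.179 0;0.15 0.233 0 0.21 0 0.179 0;0.15 0.233 0 0.21 0 0.179 0"}}

```text
clock: 9.8
eef_pos: [513.9, -111.5, 24.2]
orientation: [-2.304, -1.944, -0.216]
contact_force: [-0.7, -0.8, 1.1]
width: 26.0
finger_force: 7.0
```

{"method": "send_rows", "body": {"commands": "0.15 0.02 0 0 0 0 0;0.15 0.05 0 0 0 0 0;0.15 0.08 0 0 0 0 0;0.15 0.11 0 0 0 0 0;0.15 0.12 0 0 0 0 0;0.15 0.12 0 0 0 0 0"}}

```text
clock: 10.4
eef_pos: [515.6, -99.6, 26.1]
orientation: [-2.303, -1.942, -0.217]
contact_force: [0.2, -0.4, 1.6]
width: 25.8
finger_force: 7.0
```

{"method": "send_rows", "body": {"commands": "0.15 -0.002 0 -0.037 0 -0.036 0;0.15 -0.002 0 -0.073 0 -0.071 0;0.15 -0.001 0 -0.11 0 -0.107 0;0.15 0.002 0 -0.147 0 -0.143 0;0.15 0.006 0 -0.183 0 -0.179 0;0.15 0.006 0 -0.183 0 -0.179 0;0.15 0.006 0 -0.183 0 -0.179 0"}}

```text
clock: 11.1
eef_pos: [515.1, -102.0, 43.9]
orientation: [-2.4, -2.025, -0.002]
contact_force: [0.3, 1.8, 0.6]
width: 26.0
finger_force: 7.0
```

```bash
python3 - <<'E'
from h import *
print(bot.state()['clock'],bot.state()['width'],bot.state()['eef_pos']); beam()
p,r=cur(); plan(p,r,*beampose(-98,13,0))
E
```

```text
11.1 26.022227564809455 [ 515.0576362  -102.02499128   43.91849153]
top tilt -0.002 z@edge 74.1 n 345 tail -631.8 head 148.1 lat -0.3
side tilt 0.000 z@edge 75.9 n 469 tail -1158.7 head 149.6 lat 0.4
   -0.002 0.003 -0.002 -0.001 -0.001 0.0  |mm 0 deg 0
```

{"method": "send_rows", "body": {"commands": "0.5 0 0 0 0 0 0;0.5 0 0 0 0 0 0"}}

```text
clock: 11.4
eef_pos: [514.9, -103.0, 43.9]
orientation: [-2.402, -2.024, 0.0]
contact_force: [-0.6, 0.0, 0.5]
width: 37.9
finger_force: 0.0
```

```bash
python3 - <<'E'
from h import *
for _ in range(3):
    print(bot.state()['clock'],bot.state()['width']); beam()
E
```

```text
11.4 37.88560070782781
top tilt -0.001 z@edge 74.5 n 339 tail -630.7 head 148.0 lat -0.3
side tilt 0.001 z@edge 75.9 n 499 tail -1161.3 head 148.9 lat 0.2
11.5 44.060285225087355
top tilt -0.001 z@edge 73.8 n 355 tail -629.5 head 148.0 lat -0.4
side tilt 0.001 z@edge 75.9 n 503 tail -1155.6 head 148.7 lat -0.2
11.6 45.28176825518167
top tilt -0.000 z@edge 74.1 n 365 tail -634.6 head 148.0 lat -0.2
side tilt 0.000 z@edge 75.8 n 502 tail -1157.4 head 149.2 lat 0.2
```

{"method": "send_rows", "body": {"commands": "0.9 0 0 0 0 0 0;0.9 0 0 0 0 0 0;0.9 0 0 0 0 0 0;0.9 0 0 0 0 0 0;0.9 0 0 0 0 0 0;0.9 0 0 0 0 0 0;0.9 0 0 0 0 0 0;0.9 0 0 0 0 0 0;0.9 0 0 0 0 0 0;0.9 0 0 0 0 0 0;0.9 0 0 0 0 0 0;0.9 0 0 0 0 0 0;0.9 0 0 0 0 0 0;0.9 0 0 0 0 0 0;0.9 0 0 0 0 0 0"}}

```text
clock: 13.2
eef_pos: [515.1, -102.7, 44.1]
orientation: [-2.402, -2.025, 0.0]
contact_force: [-0.4, -0.0, -0.2]
width: 82.5
finger_force: 0.0
```

```bash
python3 - <<'E'
from h import *
for _ in range(3):
    print(bot.state()['clock'],bot.state()['width']); beam()
E
```

```text
13.2 82.45480060865575
top tilt 0.005 z@edge 73.3 n 364 tail -629.5 head 148.0 lat -0.3
side tilt 0.002 z@edge 75.8 n 527 tail -1156.8 head 148.9 lat -0.1
13.3 82.5626758174626
top tilt -0.004 z@edge 74.2 n 350 tail -631.5 head 147.7 lat -0.1
side tilt 0.001 z@edge 75.8 n 535 tail -1158.3 head 149.2 lat -0.2
13.4 82.40795923372302
top tilt 0.003 z@edge 73.6 n 384 tail -624.4 head 147.8 lat -0.0
side tilt 0.000 z@edge 75.9 n 539 tail -1156.9 head 149.0 lat -0.1
```

It stays level for 2 s. The tip rate in the first trial suggests the balance point lies slightly tailward of the edge, so I'll shift the striker 2 mm to centre it.

{"method": "send_rows", "body": {"commands": "0.4 0 0 0 0 0 0;0.4 0 0 0 0 0 0;0.4 0 0 0 0 0 0;0.4 0 0 0 0 0 0;0.4 0 0 0 0 0 0;0.15 0 0 0 0 0 0;0.15 0 0 0 0 0 0;0.15 0 0 0 0 0 0;0.15 0 0 0 0 0 0;0.15 0.01 0 0 0 0 0;0.15 0.02 0 0 0 0 0;0.15 0.02 0 0 0 0 0;0.15 0.02 0 0 0 0 0;0.5 0.02 0 0 0 0 0;0.5 0.02 0 0 0 0 0;0.5 0.02 0 0 0 0 0;0.9 0.02 0 0 0 0 0;0.9 0.02 0 0 0 0 0;0.9 0.02 0 0 0 0 0;0.9 0.02 0 0 0 0 0"}}

```text
clock: 15.5
eef_pos: [515.4, -100.7, 44.1]
orientation: [-2.402, -2.025, 0.0]
contact_force: [0.3, -0.5, -0.7]
width: 73.1
finger_force: 0.0
```

```bash
python3 - <<'E'
from h import *
print(bot.state()['clock'],bot.state()['width'])
for _ in range(2): beam()
E
```

```text
15.5 73.0842112428746
top tilt 0.001 z@edge 73.1 n 332 tail -634.1 head 149.8 lat -0.3
side tilt 0.004 z@edge 75.9 n 526 tail -1159.1 head 151.0 lat -0.2
top tilt 0.007 z@edge 74.1 n 360 tail -628.0 head 150.1 lat -0.3
side tilt 0.012 z@edge 75.8 n 536 tail -1154.5 head 151.2 lat -0.1
```

```bash
python3 - <<'E'
from h import *
for _ in range(2): beam()
print(bot.state()['clock'],bot.state()['width'])
E
```

```text
top tilt 0.013 z@edge 73.7 n 368 tail -681.4 head 150.3 lat -0.3
side tilt 0.013 z@edge 75.8 n 535 tail -1157.1 head 151.2 lat -0.3
top tilt 0.015 z@edge 73.8 n 375 tail -682.0 head 150.8 lat -0.1
side tilt 0.014 z@edge 75.8 n 526 tail -1159.6 head 151.2 lat 0.0
15.9 82.71229532452251
```

It now leans slowly head-down, so the head-side limit of the land is here. The centre should be about 4 mm back towards the tail. I'll catch it and measure first.

{"method": "send_rows", "body": {"commands": "0.15 0 0 0 0 0 0;0.15 0 0 0 0 0 0;0.15 0 0 0 0 0 0;0.15 0 0 0 0 0 0;0.15 0 0 0 0 0 0;0.15 0 0 0 0 0 0;0.15 0 0 0 0 0 0;0.15 0 0 0 0 0 0"}}

```text
clock: 16.7
eef_pos: [515.5, -100.8, 44.1]
orientation: [-2.402, -2.025, 0.0]
contact_force: [-0.1, -0.4, -0.3]
width: 25.5
finger_force: 7.0
```

```bash
python3 - <<'E'
from h import *
print(bot.state()['clock'],bot.state()['width'])
beam()
p,r=cur(); 
b=beampose(-96,13,0); print(p-b[0])
for th in (.02,.05,.1): 
  print(th); p,r=beampose(-96,13,th); arc(p,r,-96,-96,13,th,0,1); p,r=beampose(-96,13,0);arc(p,r,-96,-96,13,0,-th,1)
E
```

```text
16.7 25.500538437925034
top tilt 0.005 z@edge 73.8 n 371 tail -658.0 head 150.1 lat -0.6
side tilt 0.008 z@edge 75.9 n 473 tail -1153.9 head 150.9 lat 0.6
[-0.0062676  -0.04992381  0.08422582]
0.02
   0.001 0.0 0.019 0.0 0.019 0.0
   0.001 -0.0 0.019 0.0 0.019 -0.0
0.05
   0.004 -0.0 0.048 0.0 0.048 -0.0
   0.004 -0.0 0.048 0.0 0.048 0.0
0.1
   0.011 0.0 0.096 -0.0 0.095 0.0
   0.011 0.0 0.096 -0.0 0.095 -0.0
```

{"method": "send_rows", "body": {"commands": "0.15 -0.01 0 0.004 0 0.003 0;0.15 -0.02 0 0.007 0 0.007 0;0.15 -0.03 0 0.007 0 0.007 0;0.15 -0.03 0 0.007 0 0.007 0;0.15 -0.03 0 0.007 0 0.007 0;0.5 -0.03 0 0.007 0 0.007 0;0.5 -0.03 0 0.007 0 0.007 0;0.5 -0.03 0 0.007 0 0.007 0"}}

```text
clock: 17.6
eef_pos: [515.0, -103.8, 43.4]
orientation: [-2.398, -2.022, -0.009]
contact_force: [0.5, -0.3, -0.8]
width: 43.9
finger_force: 0.0
```

```bash
python3 - <<'E'
from h import *
print(bot.state()['clock'],bot.state()['width'])
for _ in range(10):beam()
E
```

```text
17.6 43.874907736050666
top tilt -0.006 z@edge 74.2 n 355 tail -634.4 head 146.8 lat -0.1
side tilt -0.001 z@edge 75.8 n 507 tail -1159.7 head 147.9 lat 0.2
top tilt -0.000 z@edge 73.3 n 373 tail -633.7 head 146.8 lat -0.4
side tilt -0.001 z@edge 75.8 n 507 tail -1158.7 head 147.5 lat 0.0
top tilt -0.001 z@edge 74.3 n 374 tail -626.5 head 146.9 lat -0.3
side tilt -0.002 z@edge 75.9 n 502 tail -1153.7 head 147.5 lat 0.1
top tilt -0.002 z@edge 74.0 n 354 tail -632.0 head 147.0 lat -0.4
side tilt -0.002 z@edge 75.9 n 501 tail -1159.6 head 147.9 lat -0.2
top tilt -0.001 z@edge 73.4 n 365 tail -628.5 head 146.6 lat -0.1
side tilt -0.002 z@edge 75.9 n 500 tail -1158.3 head 147.7 lat 0.1
top tilt -0.006 z@edge 74.0 n 362 tail -631.8 head 147.2 lat 0.1
side tilt -0.001 z@edge 75.8 n 505 tail -1159.3 head 147.7 lat -0.1
top tilt -0.004 z@edge 74.2 n 366 tail -632.1 head 146.7 lat -0.2
side tilt -0.000 z@edge 75.8 n 514 tail -1158.1 head 148.3 lat 0.1
top tilt -0.007 z@edge 74.6 n 357 tail -632.2 head 146.8 lat -0.0
side tilt 0.001 z@edge 75.8 n 499 tail -1156.5 head 147.6 lat 0.2
top tilt -0.004 z@edge 73.8 n 359 tail -629.2 head 146.9 lat -0.3
side tilt -0.002 z@edge 75.9 n 511 tail -1158.2 head 148.2 lat 0.2
top tilt -0.003 z@edge 74.3 n 361 tail -632.8 head 146.6 lat -0.1
side tilt -0.002 z@edge 76.0 n 506 tail -1161.8 head 147.8 lat 0.2
```

Level and steady. Now for the saddle.

```bash
cat >> h.py <<'E'
def vert(x,y,z,yaw):
    "TCP pose, tool down, tool y at yaw deg"
    a=np.radians(yaw); Y=np.array([np.cos(a),np.sin(a),0]); z_=np.array([0,0,-1.]); return np.array([x,y,z]),R.from_matrix(np.stack([np.cross(Y,z_),Y,z_],1))
E
python3 - <<'E'
from h import *
p,r=cur(); print(bot.state()['clock'])
q=p+[0,0,100]; x=plan(p,r,q,vert(0,0,0,-9.75)[1]); print('to')
t=vert(479.3,385.6,110,63.5); x=plan(*x,*t,5); print('down'); plan(*x,*vert(479.3,385.6,6,63.5),2)
E
```

```text
18.6
   0.007 -0.0 -1.0 -0.0 -0.007 0.001  |mm 100 deg 0
to
   0.952 -0.236 0.067 -0.0 -0.0 -0.244  |mm 98 deg 15
   0.982 0.012 0.067 -0.0 -0.0 -0.245  |mm 98 deg 15
   0.946 0.26 0.066 -0.0 -0.0 -0.244  |mm 98 deg 15
   0.849 0.491 0.067 -0.0 -0.0 -0.244  |mm 98 deg 15
   0.698 0.69 0.067 -0.0 -0.0 -0.244  |mm 98 deg 15
down
   -0.0 0.0 0.52 -0.0 -0.0 -0.0  |mm 52 deg 0
   -0.0 0.0 0.52 -0.0 -0.0 -0.0  |mm 52 deg 0
```

{"method": "send_rows", "body": {"commands": "0.55 0 0 -0.05 0 0 0;0.55 0 0 -0.2 0 0 0;0.7 0 0 -0.4 0 0 0;0.7 0.007 0 -0.8 0 -0.007 0.001;0.7 0.007 0 -1 0 -0.007 0.001;0.7 0.007 0 -1 0 -0.007 0.001"}}

```text
clock: 19.2
eef_pos: [516.8, -104.3, 146.9]
orientation: [2.398, 2.02, 0.005]
contact_force: [0.8, 0.3, -0.6]
width: 64.4
finger_force: 0.0
```

{"method": "send_rows", "body": {"commands": "0.7 0.952 -0.236 0.067 0 0 -0.244;0.7 0.952 -0.236 0.067 0 0 -0.244;0.7 0.952 -0.236 0.067 0 0 -0.244"}}

```text
clock: 19.5
eef_pos: [505.9, -1.3, 135.4]
orientation: [-2.114, -2.318, 0.001]
contact_force: [0.8, 0.6, -0.5]
width: 63.7
finger_force: 0.0
```

{"method": "send_rows", "body": {"commands": "0.7 0.982 0.012 0.067 0 0 -0.245;0.7 0.982 0.012 0.067 0 0 -0.245;0.7 0.982 0.012 0.067 0 0 -0.245"}}

```text
clock: 19.8
eef_pos: [499.2, 96.1, 128.9]
orientation: [-1.802, -2.57, 0.001]
contact_force: [-0.4, -0.3, -0.5]
width: 64.1
finger_force: 0.0
```

{"method": "send_rows", "body": {"commands": "0.7 0.946 0.26 0.066 0 0 -0.244;0.7 0.946 0.26 0.066 0 0 -0.244;0.7 0.946 0.26 0.066 0 0 -0.244"}}

```text
clock: 20.1
eef_pos: [492.6, 193.3, 122.4]
orientation: [-1.462, -2.779, -0.0]
contact_force: [-0.1, -0.9, -0.1]
width: 64.2
finger_force: 0.0
```

{"method": "send_rows", "body": {"commands": "0.7 0.849 0.491 0.067 0 0 -0.244;0.7 0.849 0.491 0.067 0 0 -0.244;0.7 0.849 0.491 0.067 0 0 -0.244"}}

```text
clock: 20.4
eef_pos: [486.0, 290.7, 115.8]
orientation: [-1.098, -2.943, -0.001]
contact_force: [0.5, -0.2, 0.2]
width: 64.3
finger_force: 0.0
```

{"method": "send_rows", "body": {"commands": "0.7 0.698 0.69 0.067 0 0 -0.244;0.7 0.698 0.69 0.067 0 0 -0.244;0.7 0.698 0.69 0.067 0 0 -0.244;0.7 0.698 0.69 0.067 0 0 -0.244"}}

```text
clock: 20.8
eef_pos: [479.6, 384.5, 109.1]
orientation: [-0.723, -3.057, 0.003]
contact_force: [-0.7, -0.9, -0.2]
width: 64.6
finger_force: 0.0
```

```bash
python3 - <<'E'
from h import *
p,r=cur(); print(bot.state()['clock'],bot.state()['width'],p)
beam()
plan(p,r,*vert(479.3,385.6,50,63.5)); plan(p,r,*vert(479.3,385.6,6,63.5))
for c in('side','top'):
  P=pts(c,'striker'); q=P-E0; s=q@U
  for lo,hi in((-260,-220),(-60,-20),(20,60)):
    k=(s>lo)&(s<hi)&(abs(q@L)<11); print(c,lo,np.median(P[k,2]))
E
```

```text
20.8 64.58775432284146 [479.57839157 384.49165423 109.07320051]
top tilt -0.002 z@edge 73.8 n 779 tail -627.2 head 147.0 lat 0.1Traceback (most recent call last):
  File "<stdin>", line 3, in <module>
  File "h.py", line 50, in beam
    i,j=rng.integers(len(sb),size=2)
        ~~~~~~~~~~~~^^^^^^^^^^^^^^^^
  File "numpy/random/_generator.pyx", line 677, in numpy.random._generator.Generator.integers
  File "numpy/random/_bounded_integers.pyx", line 1334, in numpy.random._bounded_integers._rand_int64
ValueError: high <= 0
```

{"method": "send_rows", "body": {"commands": "0.7 0.008 0.009 0.5 0 0 0;0.7 0.008 0.009 0.8 0 0 0;0.7 0.008 0.009 1 0 0 0;0.7 0.008 0.009 1 0 0 0"}}

```text
clock: 21.3
eef_pos: [477.9, 383.7, 7.2]
orientation: [-0.724, -3.052, 0.007]
contact_force: [-0.2, 0.5, 0.8]
width: 64.2
finger_force: 0.0
```

{"method": "send_rows", "body": {"commands": "0.7 0 0 0.04 0 0 0;0.25 0 0 0.04 0 0 0;0.25 0 0 0.04 0 0 0;0.25 0 0 0.04 0 0 0;0.25 0 0 0.04 0 0 0;0.25 0 0 0.04 0 0 0;0.25 0 0 0.04 0 0 0", "squeeze": 20}}

```text
clock: 22.0
eef_pos: [479.3, 387.0, 6.8]
orientation: [0.72, 3.057, 0.001]
contact_force: [-0.2, -0.8, 6.3]
width: 37.8
finger_force: 20.0
```

```bash
python3 - <<'E'
from h import *
s=bot.state();p,r=cur(); print(s['clock'],s['width'],s['finger_force'],p,s['contact_force'])
p_,_=snap('side','s1.png'); cv2.imwrite('pics/s1c.png',cv2.resize(cv2.imread('pics/s1.png')[330:470,240:440],None,fx=3,fy=3))
E
```

```text
22.0 37.78181651609666 20.000787489116192 [479.29232923 386.97563431   6.76383307] [-0.17161286 -0.78401691  6.26733265]
```

View pics/s1c.png

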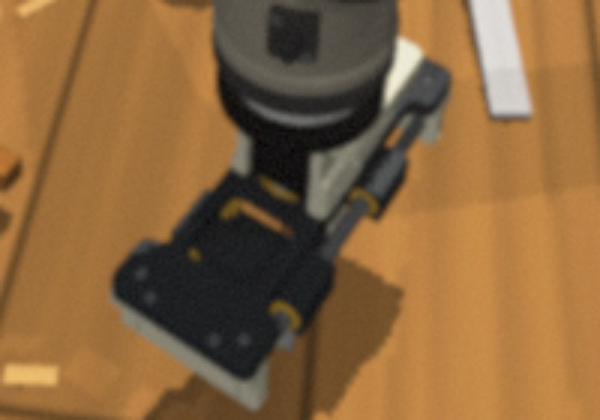

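Gripped across the legs at 37.8 mm. I'll lift it and carry it back.

```bash
python3 - <<'E'
from h import *
p,r=cur(); 
x=plan(p,r,p+[0,0,99],vert(0,0,0,63.5)[1]); print('to')
g=E0+.6*U
x=plan(*x,*vert(g[0],g[1],112,-9.75),5); print(x[0]); print(g)
E
```

```text
-0.001 0.001 -0.99 0.001 0.001 -0.0  |mm 99 deg 0
to
   -0.444 -0.656 -0.013 -0.0 -0.0 0.244  |mm 79 deg 15
   -0.596 -0.522 -0.012 -0.0 -0.0 0.244  |mm 79 deg 15
   -0.708 -0.354 -0.013 -0.0 -0.0 0.244  |mm 79 deg 15
   -0.775 -0.164 -0.012 -0.0 -0.0 0.245  |mm 79 deg 15
   -0.791 0.037 -0.013 -0.0 -0.0 0.244  |mm 79 deg 15
[531.75788764  -5.5379462  112.01105967]
[531.80158  -5.50864  50.     ]
```

{"method": "send_rows", "body": {"commands": "0.25 0 0 -0.2 0 0 0;0.25 0 0 -0.6 0 0 0;0.25 0 0 -0.99 0 0 0;0.25 0 0 -0.99 0 0 0"}}

```text
clock: 22.45
eef_pos: [481.6, 388.6, 110.7]
orientation: [0.719, 3.051, 0.012]
contact_force: [0.2, 0.1, -0.5]
width: 37.8
finger_force: 20.0
```

{"method": "send_rows", "body": {"commands": "0.25 -0.444 -0.656 -0.013 0 0 0.244;0.25 -0.444 -0.656 -0.013 0 0 0.244;0.25 -0.444 -0.656 -0.013 0 0 0.244"}}

```text
clock: 22.75
eef_pos: [489.4, 305.0, 105.5]
orientation: [-1.112, -2.937, 0.004]
contact_force: [-0.5, 0.6, 0.3]
width: 37.9
finger_force: 20.0
```

{"method": "send_rows", "body": {"commands": "0.25 -0.596 -0.522 -0.012 0 0 0.244;0.25 -0.596 -0.522 -0.012 0 0 0.244;0.25 -0.596 -0.522 -0.012 0 0 0.244"}}

```text
clock: 23.05
eef_pos: [500.1, 227.3, 106.8]
orientation: [-1.475, -2.773, 0.002]
contact_force: [-0.7, 0.5, -0.4]
width: 37.8
finger_force: 20.0
```

{"method": "send_rows", "body": {"commands": "0.25 -0.708 -0.354 -0.013 0 0 0.244;0.25 -0.708 -0.354 -0.013 0 0 0.244;0.25 -0.708 -0.354 -0.013 0 0 0.244"}}

```text
clock: 23.35
eef_pos: [510.9, 149.6, 108.3]
orientation: [-1.815, -2.564, 0.001]
contact_force: [0.2, 0.4, -0.8]
width: 38.0
finger_force: 20.0
```

{"method": "send_rows", "body": {"commands": "0.25 -0.775 -0.164 -0.012 0 0 0.245;0.25 -0.775 -0.164 -0.012 0 0 0.245;0.25 -0.775 -0.164 -0.012 0 0 0.245"}}

```text
clock: 23.65
eef_pos: [521.7, 71.5, 109.6]
orientation: [2.127, 2.312, -0.0]
contact_force: [0.1, 0.5, -0.8]
width: 38.0
finger_force: 20.0
```

{"method": "send_rows", "body": {"commands": "0.25 -0.6 0.037 -0.013 0 0 0.15;0.25 -0.791 0.037 -0.013 0 0 0.244;0.25 -0.791 0.037 -0.013 0 0 0.244;0.25 -0.791 0.037 -0.013 0 0 0.244;0.25 -0.791 0.037 -0.013 0 0 0.244"}}

```text
clock: 24.15
eef_pos: [531.1, -3.8, 111.0]
orientation: [-2.398, -2.028, 0.0]
contact_force: [-0.1, 0.2, -0.5]
width: 37.7
finger_force: 20.0
```

```bash
python3 - <<'E'
from h import *
s=bot.state();p,r=cur(); print(s['clock'],s['width'],s['finger_force'],p,s['contact_force'])
g=E0+.6*U
for z in (72,64): plan(p,r,*vert(g[0],g[1],z,-9.75))
P=cloud('side',snap('side','s2.png')[1])
cv2.imwrite('pics/s2c.png',cv2.resize(cv2.imread('pics/s2.png')[170:330,240:440],None,fx=3.5,fy=3.5,interpolation=2))
for l in('saddle','saddle_mid'): print(l,[(x['xyz'],x['p']) for c in('side',) for x in bot.tip_of(c,l)[:2]])
q=P.reshape(-1,3); q=q[~np.isnan(q).any(1)]; d=q-E0; S=d@U; l=d@L
for lo,hi in((-260,-220),(40,80)):
  k=(S>lo)&(S<hi)&(abs(l)<9)&(q[:,2]>30)&(q[:,2]<100); print(lo,k.sum(),np.median(q[k,2]) if k.any() else 0)
E
```

```text
24.15 37.70617926515167 20.000076703727245 [531.14249266  -3.76948944 111.0067766 ] [-0.09202569  0.24542859 -0.47320775]
   -0.016 0.01 0.39 -0.001 -0.001 0.003  |mm 39 deg 0
   -0.016 0.01 0.47 -0.001 -0.001 0.003  |mm 47 deg 0
saddle [([314.5, -223.9, -0.4], 0.69)]
saddle_mid [([532.3, -4.8, 118.4], 0.44)]
-260 0 0
40 59 75.80332132086335
```

View pics/s2c.png

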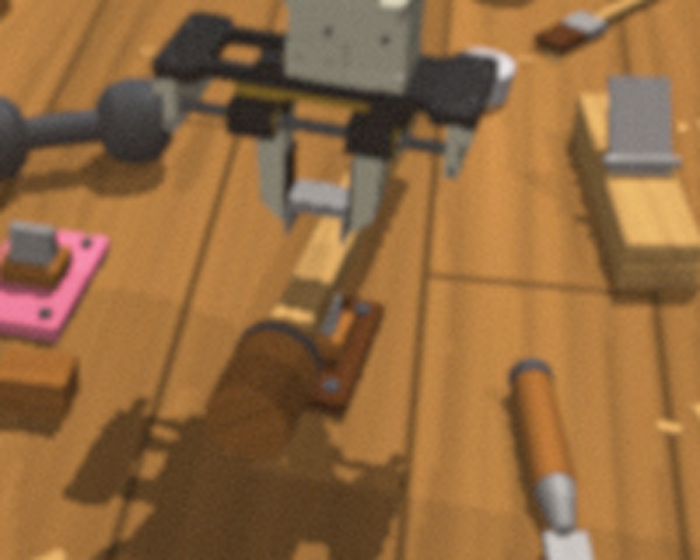

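The saddle hangs level between the fingers at about (320,195) in the crop, over the beam. I'll check its position in the hand, then lower it.

```bash
python3 - <<'E'
from h import *
np.set_printoptions(precision=1,suppress=True)
p,r=cur(); q=cloud('side',snap('side')[1]).reshape(-1,3); q=q[~np.isnan(q).any(1)]
d=q-p; S=d@U; l=d@L
k=(abs(l)<14)&(abs(S)<25)&(d[:,2]>-15)&(d[:,2]<30); print(k.sum(),np.percentile(S[k],[2,10,50,90,98]),np.percentile(l[k],[2,50,98]),np.percentile(d[k,2],[2,10,50,90,98]))
t=k&(d[:,2]>10); print(np.polyfit(S[t],d[t,2],1))
for a in range(-20,24,4):
  m=k&(S>=a)&(S<a+4); print(a,m.sum(),np.median(d[m,2]) if m.any() else '')
E
```

```text
117 [-15.1 -11.4   2.2  14.   15.4] [-13.    0.   13.2] [13.9 15.2 16.9 18.1 18.9]
[-0.  16.8]
-20 0 
-16 11 16.702426174912276
-12 17 17.20392349787916
-8 11 17.067663946519204
-4 12 16.784170857744087
0 13 17.037058829652622
4 16 16.884133257080308
8 13 17.501055657089537
12 23 15.781588915881471
16 1 18.149536661643495
20 0
```

{"method": "send_rows", "body": {"commands": "0.25 -0.019 0.01 0.1 0 0 0.003;0.25 -0.019 0.01 0.2 0 0 0.003;0.25 -0.019 0.01 0.25 0 0 0.003;0.25 -0.019 0.01 0.3 0 0 0.003;0.25 -0.019 0.01 0.34 0 0 0.003;0.25 -0.019 0.01 0.37 0 0 0.003;0.25 -0.019 0.01 0.4 0 0 0.003;0.25 -0.019 0.01 0.42 0 0 0.003;0.25 -0.019 0.01 0.44 0 0 0.003;0.25 -0.019 0.01 0.45 0 0 0.003;0.25 -0.019 0.01 0.46 0 0 0.003;0.25 -0.019 0.01 0.46 0 0 0.003;0.25 -0.019 0.01 0.46 0 0 0.003"}}

```text
clock: 25.65
eef_pos: [532.0, -7.8, 65.4]
orientation: [2.406, 2.02, 0.0]
contact_force: [-0.1, -0.6, -0.5]
width: 37.8
finger_force: 20.0
```

```bash
python3 - <<'E'
from h import *
s=bot.state();p,r=cur(); print(s['clock'],p,s['contact_force'],'err S,l',(p-E0)@U,(p-E0)@L)
beam()
F=[]
for _ in range(6): F.append(bot.state()['contact_force']); bot.camera('top')
print(np.mean(F,0))
E
```

```text
25.65 [532.04066583  -7.83680508  65.35821275] [-0.10035951 -0.61761965 -0.4791063 ] err S,l -1.6541203644822189 0.62980134533271
top tilt -0.005 z@edge 74.2 n 469 tail -633.2 head 147.0 lat -0.2
side tilt -0.001 z@edge 75.8 n 231 tail -1160.8 head 147.8 lat 0.7
[ 0.05301412 -0.43185908 -0.95352544]
```

{"method": "send_rows", "body": {"commands": "0.25 0.008 -0.006 0 0 0 0;0.25 0.016 -0.006 0 0 0 0;0.25 0.016 -0.006 0.01 0 0 0;0.25 0.016 -0.006 0.015 0 0 0;0.25 0.016 -0.006 0.02 0 0 0;0.25 0.016 -0.006 0.02 0 0 0;0.25 0.016 -0.006 0.02 0 0 0"}}

```text
clock: 26.75
eef_pos: [531.7, -6.2, 63.3]
orientation: [-2.406, -2.02, 0.0]
contact_force: [-0.8, 0.6, -1.4]
width: 38.0
finger_force: 20.0
```

```bash
python3 - <<'E'
from h import *
s=bot.state();p,r=cur(); print(s['clock'],p,s['contact_force'],'err S,l',(p-E0)@U,(p-E0)@L)
F=[]
for _ in range(8): F.append(bot.state()['contact_force']); bot.camera('top')
print(np.mean(F,0)); beam()
E
```

```text
26.75 [531.67656789  -6.15439859  63.26989364] [-0.76513236  0.56415171 -1.38496637] err S,l -0.05758230401788083 -0.013885002861707824
[-0.05795759 -0.0260475  -0.34316717]
top tilt 0.001 z@edge 73.4 n 461 tail -630.8 head 147.2 lat -0.3
side tilt -0.003 z@edge 75.9 n 231 tail -1161.9 head 147.6 lat 0.8
```

{"method": "send_rows", "body": {"commands": "0.25 0 0 0.004 0 0 0;0.25 0 0 0.004 0 0 0;0.43 0 0 0.004 0 0 0;0.44 0 0 0.004 0 0 0;0.46 0 0 0.004 0 0 0;0.48 0 0 0.004 0 0 0;0.52 0 0 0.004 0 0 0;0.56 0 0 0.004 0 0 0;0.6 0 0 0.004 0 0 0;0.6 0 0 0.004 0 0 0", "squeeze": 5}}

```text
clock: 28.25
eef_pos: [531.7, -6.1, 62.9]
orientation: [-2.406, -2.02, 0.0]
contact_force: [-0.1, -0.2, -0.2]
width: 54.6
finger_force: 0.0
```

```bash
python3 - <<'E'
from h import *
s=bot.state();p,r=cur(); print(s['clock'],s['width'],p,s['contact_force']); beam(); beam()
E
```

```text
28.25 54.63915819434223 [531.68699033  -6.14715004  62.89388448] [-0.1252862  -0.21982355 -0.2199184 ]
top tilt -0.005 z@edge 74.7 n 471 tail -634.0 head 147.1 lat -0.0
side tilt -0.002 z@edge 76.0 n 288 tail -1157.2 head 147.9 lat 0.6
top tilt -0.005 z@edge 74.3 n 459 tail -630.3 head 147.5 lat 0.0
side tilt -0.000 z@edge 75.9 n 277 tail -1159.3 head 147.9 lat 0.7
```

Released and level. I'll retreat straight up, then aside.

{"method": "send_rows", "body": {"commands": "0.6 0 0 -0.02 0 0 0;0.6 0 0 -0.06 0 0 0;0.6 0 0 -0.12 0 0 0;0.6 0 0 -0.25 0 0 0;0.6 0 0 -0.5 0 0 0;0.6 0 0 -0.99 0 0 0;0.6 0 0 -0.99 0 0 0;0.6 0 0 -0.99 0 0 0"}}

```text
clock: 29.25
eef_pos: [532.3, -6.2, 163.4]
orientation: [2.404, 2.019, 0.003]
contact_force: [0.2, -0.1, 0.1]
width: 54.8
finger_force: 0.0
```

{"method": "send_rows", "body": {"commands": "0.6 0 -0.95 -0.6 0 0 0;0.6 0 -0.95 -0.6 0 0 0;0.6 0 -0.95 -0.6 0 0 0;0.6 0 -0.95 -0.6 0 0 0"}}

```text
clock: 29.65
eef_pos: [437.5, 10.5, 222.3]
orientation: [2.405, 2.02, 0.001]
contact_force: [-0.0, -1.2, -0.9]
width: 55.0
finger_force: 0.0
```

{"method": "send_rows", "body": {"commands": "0.6 -0.8 -0.7 -0.5 0 0 0;0.6 -0.8 -0.7 -0.5 0 0 0;0.6 -0.8 -0.7 -0.5 0 0 0;0.6 -0.8 -0.7 -0.5 0 0 0"}}

```text
clock: 30.05
eef_pos: [355.6, -57.9, 272.0]
orientation: [2.408, 2.016, 0.001]
contact_force: [0.4, 0.2, 0.1]
width: 55.2
finger_force: 0.0
```

```bash
python3 - <<'E'
from h import *
np.set_printoptions(precision=1,suppress=True)
print(bot.state()['clock']); beam()
for c in('side','top'):
  q=cloud(c,snap(c,'f_%s.png'%c)[1]).reshape(-1,3); q=q[~np.isnan(q).any(1)]
  d=q-E0; S=d@U; l=d@L
  for lo,hi in((-255,-215),(-60,-25),(-12,12),(25,60)):
    k=(S>lo)&(S<hi)&(abs(l)<10)&(q[:,2]>30); print(c,lo,k.sum(),np.median(q[k,2]))
  k=(abs(S)<30)&(abs(l)<25)&(d[:,2]>26.5+(1 if c=='side' else 0)); T=d[k]; print('saddle S',np.percentile(S[k],[3,50,97]),'l',np.percentile(l[k],[3,50,97]),cv2.minAreaRect(np.c_[S[k],l[k]].astype(np.float32)))
im=cv2.imread('pics/f_side.png')[170:330,240:440]; cv2.imwrite('pics/fc.png',cv2.resize(im,None,fx=3.5,fy=3.5,interpolation=2))
E
```

```text
30.05
top tilt -0.002 z@edge 73.8 n 769 tail -629.6 head 146.9 lat -0.3
side tilt -0.002 z@edge 76.0 n 605 tail -631.7 head 147.9 lat -0.2
side -255 59 75.63339256242307
side -60 73 75.83472418723318
side -12 64 79.60696283962562
side 25 93 75.91648289658235
saddle S [-16.6   1.5  14.9] l [-18.4  -0.6  17.5] ((-5.094026565551758, -0.8073062896728516), (42.38019561767578, 38.35920715332031), 0.8040217161178589)
top -255 131 73.05010035712257
top -60 113 73.8934347676277
top -12 77 78.24197601776041
top 25 114 74.07093705153886
saddle S [-24.4  -1.4  17. ] l [-17.7  -1.   17.5] ((-0.992426872253418, -1.385711669921875), (43.68427658081055, 47.20820999145508), 50.028865814208984)
```

View pics/fc.png

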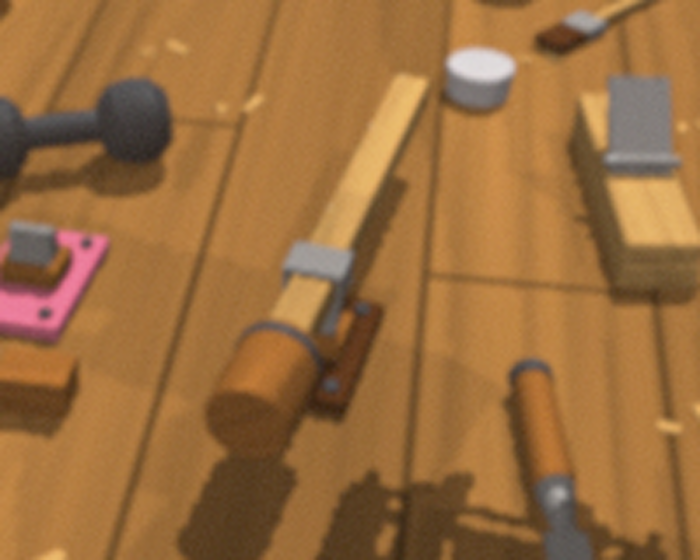

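The saddle sits fully seated over the beam at about (320,262) in the crop. Its top is 4 mm above the beam, and the striker is level. I'll let it settle, recheck and hand in.

{"method": "send_rows", "body": {"commands": "0.6 0 0 0 0 0 0;0.6 0 0 0 0 0 0;0.6 0 0 0 0 0 0;0.6 0 0 0 0 0 0;0.6 0 0 0 0 0 0;0.6 0 0 0 0 0 0;0.6 0 0 0 0 0 0;0.6 0 0 0 0 0 0;0.6 0 0 0 0 0 0;0.6 0 0 0 0 0 0;0.6 0 0 0 0 0 0;0.6 0 0 0 0 0 0;0.6 0 0 0 0 0 0;0.6 0 0 0 0 0 0;0.6 0 0 0 0 0 0;0.6 0 0 0 0 0 0;0.6 0 0 0 0 0 0;0.6 0 0 0 0 0 0;0.6 0 0 0 0 0 0;0.6 0 0 0 0 0 0"}}

```text
clock: 32.25
eef_pos: [355.4, -56.4, 271.9]
orientation: [-2.406, -2.02, 0.0]
contact_force: [0.1, -0.1, -0.1]
width: 54.8
finger_force: 0.0
```

```bash
python3 - <<'E'
from h import *
beam(); 
q=cloud('side',snap('side')[1]).reshape(-1,3); q=q[~np.isnan(q).any(1)]; d=q-E0; S=d@U
k=(S>-255)&(S<60)&(abs(d@L)<10)&(q[:,2]>30)&(abs(S)>20); t=np.polyfit(S[k],q[k,2],1)[0]; print(t)
if abs(t)<.01: print(bot.close_job())
E
```

```text
top tilt -0.001 z@edge 74.0 n 776 tail -624.8 head 146.8 lat -0.2
side tilt -0.003 z@edge 76.1 n 593 tail -634.0 head 147.8 lat -0.2
0.001016321835331179
the job is handed in; nothing more can be done
None
```

The striker balances level on the knife edge with the saddle fully seated above it (centred to within about 2 mm by camera), and the job is handed in at about 32 s of the 72 s allowed; no verdict came back.

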